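Zero the burr grinder by feel and set it three marks open

TASK

Set up the coffee grinder: by its lever, turn the adjusting collar finer (clockwise seen from above) until you feel the drag rise as the burrs just begin to rub, without forcing it further, then open it again (anticlockwise) by three of the collar's marks from that rubbing point and leave it there. Don't disturb the things standing round it.

Things in the scene. Friction and masses are not known exactly. Their poses are not given: they have to be found in the camera images.
- grinder: white burr grinder fixed to the table, hopper off: black foot 240 x 130 x 18 mm, motor housing 218 mm high, round head 112 mm across and 232 mm high with a red index line on its front rim. Origin on the table under the axis of head and collar; x points from chute and cup (front) to the motor housing, z up.
- collar (a joint): angle of the adjusting collar in rad: grows when turned clockwise seen from above (finer), falls anticlockwise (coarser). Starts at -0.1 to 0.4. The burrs begin to rub somewhere between 0.9 and 2.1, hidden, new each time. Free drag at the lever knob is about 1 N; past that point it rises by about 5 N per 0.1 rad; 0.3 rad (15 N) past it the burrs are damaged. Stays where it is left.
- collar_axis (a point): point on the vertical axis of the black adjusting collar, level with its top face, 262 mm above the table. The collar is 92 mm across, 29 mm high, sits on the head, and has 24 white marks on top, 15 degrees (0.262 rad) apart, and a lever.
- lever_knob (a point): in the upright black finger knob at the end of the collar's lever: cylinder 18 mm across, 245 to 287 mm above the table (this point 275 mm), 85 mm from the collar axis, fixed on a level 10 mm steel rod (242 to 252 mm high) from the collar. It swings round the axis with the collar; nothing else there is higher than 262 mm.
- hopper: the grinder's smoke-grey bean hopper with a black lid, wide above and narrow below, 120 mm across, 120 mm high, standing on the table; origin at the centre of its underside
- mug: white mug, 76 mm across, 85 mm high; origin at the centre of its underside
- trinket_box: white carved wooden box 114 x 89 x 70 mm; origin at the centre of its underside
- brush: grinder brush 170 mm long lying on the table

How it is judged:
By the outcome, as a careful person would: the job done as asked, in the order asked, and still so for the second after the job is handed in, with the robot touching nothing.
It also fails if it takes over 54 s, if anything falls off the work surface, if the arm or the gripper's body presses on something with over 40 N, if the wrist force passes 120 N, or if a joint passes its speed limit or range.

ROBOT

A 6-joint arm with a two-finger parallel gripper is mounted at the origin on the work surface. World frame = base frame: x ahead of the robot, y to its left, z up, the work surface at z = 0. Lengths are in m, angles in rad, forces in N, time in s.
With the tool pointing down it reaches from about 0.325 to 0.85 m from the base axis. Payload 4.4 kg.
Tool frame: the origin (TCP) lies on the centre line of the jaws, within the pads' length; the fingertips stand 14 mm ahead of it and the grasp point (between the pads) lies 5 mm behind it; z points along the fingers, y is the line along which they close (so a half turn about z gives the same grasp; the last joint's range is limited). The gripper opens to 94 mm and grips with 3 to 60 N. Pads are 16 mm wide; open, the fingers measure 119 mm over their backs; the gripper's body (75 mm by 177 mm) begins 78 mm behind the grasp point.
Start: joints at [-1.333, 0.207, 1.542, -0, 1.393, -0.15], TCP at [0.217, -0.532, 0.219] pointing down, gripper open.
Joint ranges: [-2.73, 2.73], [-0.86, 2.22], [0.23, 2.46], [-1.11, 4.25], [0.08, 2.63], [-2.82, 2.82]. Speed limits (rad/s): [2.79, 2.79, 3.14, 3.14, 3.14, 3.14].

INTERFACE

Orientations are given as a rotation vector (axis times angle).
In Python, from bench import monitor, cams, order gives the robot as it stands.
- The arm moves only by the tool apply_moves, never from a script. Its argument "steps" is a list of rows, each an object with "linear": the shift along the tool's x, y, z in mm, a list of three; "rot": the turn, a rotation vector about the tool's x, y, z in degrees, a list of three; "hand": the closure in counts, from 0 (fully open) to 255 (shut). In form: [{"linear": [dx, dy, dz], "rot": [rx, ry, rz], "hand": hand}, ...]. A call has 1 to 20 rows; each row is the pose to reach, as a shift and turn from the pose commanded when the call began, along the tool's axes at that moment; what a row does not reach only later rows make up. A row lasts 1/12 s, in which the tool goes at most 41.7 mm and 7.16 degrees, less where a joint would pass 70% of its speed; a pose out of reach is approached as far as the arm can. A call with a gripper value outside its range is refused whole. The fingers move at their own pace and stop on an object; "grip_force" is the grip in N (left out, the last holds). Time passes only in rows, so rows that repeat a pose let the fingers close. It gives the time, the measured TCP pose, the force, the opening and the grip force at its end, in the units of the state.
- monitor.get_obs(): the state, without advancing time (a new reading comes with each control period).
- cams.snapshot(name): name is "side" or "top" or "wrist"; returns a dict with "image" (384x512x3 uint8, red, green, blue), "z_map" (384x512 float32, m along the optical axis (not along the pixel's ray), 0 where there is no reading), "camera_matrix" (3x3 intrinsics, pixels), "rvec" (rotation vector, rad) and "tvec" (3), from world to camera coordinates, as OpenCV has them; the wrist camera has in their place "T_tool_cam" (4x4, takes a point from camera to tool coordinates, whose origin is the TCP and whose axes are the flange's). Camera axes: x right, y down, z forward; pixel columns grow to the right and rows downward; lengths in m; the calibration is good to about 2 mm. The wrist camera is an equidistant fisheye: a pixel r from the principal point sees the ray r / f radians off the axis. A picture is of the moment at which its call begins: read the wrist's pose just before it.
- order.close_job(): hands the job in; it is judged then, once.
Trained networks look in a picture, given as the dict that the camera call returned (one of the last four; its "shot" number tells which), for a name from the list of things; names that differ only in an ending like _2 or _b are one class to them, and where a whole thing is asked for, a point or a joint stands for the part that bears it (a point fixed in the world has none). Each returns a list of dicts, best first, with "score" (0 to 1); they miss things now and then, are a little off and sometimes report something else, mostly with a low value. They report only what shows in the picture. A call takes as long as a camera call.
- cams.boxes_of(picture, target): "rect" ([left, top, right, bottom] in pixels, round what is visible of it).
- cams.regions_of(picture, target): "pixels" (384x512 bool, what is visible of it) and "rect" ([left, top, right, bottom] in pixels, round what is visible of it).
The state is a dict: "time_s": time; "q": joint angles; "joint_velocities": joint speeds; "effort": joint torques, N m; "position": TCP position; "ee_rot": TCP orientation; "contact_force": force on the tool from outside, world axes, zero at the start; "wrist_torque": the same for the moment, N m; "width": opening from 0.0 (shut) to 1.0 (fully open); "finger_force": force on a finger pad.
Only numpy, scipy, OpenCV 4.12 (cv2) and the standard library are available. Lean on these libraries where they do the work, as an engineer would, in place of code of your own. Each camera call takes 0.05 s, during which the arm holds its last target. There are 200 camera calls.

## Working session

There is one attempt and no reset: what is moved stays moved. The work goes in short steps, Python scripts to look and compute and a tool call to move; the robot and the scene stay as the last step left them, time stands still between calls to the robot, and variables do not carry over. Pictures are saved under pics/ and viewed, at most 10 in all, crops included, and the job is handed in when it is done.

Besides the shell and the picture viewer there is one more tool, called as name(argument=value, ...), one argument or row to a line, values as JSON. apply_moves: Moves the arm, as the interface text tells. Its arguments: {"type":"object","properties":{"steps":{"type":"array","items":{"type":"object","properties":{"linear":{"type":"array","items":{"type":"number"}},"rot":{"type":"array","items":{"type":"number"}},"hand":{"type":"number"}}}},"grip_force":{"type":"number"}},"required":["steps"]}

```bash
ls; mkdir -p pics
cat > h.py <<'E'
import numpy as np, cv2
from bench import monitor, cams, order
from scipy.spatial.transform import Rotation as R
def world(p):
    K=p["camera_matrix"]; z=p["z_map"]; Rm=R.from_rotvec(p["rvec"]).as_matrix(); t=np.array(p["tvec"]).ravel()
    v,u=np.mgrid[:384,:512]
    c=np.stack([(u-K[0,2])/K[0,0]*z,(v-K[1,2])/K[1,1]*z,z],-1)
    return (c-t)@Rm
E
python3 - <<'E'
from h import *
o=monitor.get_obs(); print({k:np.round(v,3) for k,v in o.items()})
for n in ["top","side"]:
    p=cams.snapshot(n); w=world(p)
    cv2.imwrite(f"pics/{n}1.png",cv2.resize(p["image"][:,:,::-1],(768,576),interpolation=cv2.INTER_CUBIC))
    np.savez(n+"1.npz",w=w,im=p["image"])
    for t in ["grinder","collar","lever_knob","hopper","mug","trinket_box","brush"]:
        for r in cams.regions_of(p,t)[:1]:
            m=r["pixels"]&(p["z_map"]>0); q=w[m]
            print(n,t,round(r["score"],2),r["rect"],m.sum(),np.round(np.median(q,0),3) if len(q) else "",np.round(np.percentile(q,[2,98],axis=0),3).tolist() if len(q) else "")
E
```

```text
pics
{'time_s': np.float64(0.0), 'q': array([-1.333,  0.207,  1.543, -0.   ,  1.394, -0.15 ]), 'joint_velocities': array([-0.   , -0.001,  0.   ,  0.001, -0.   ,  0.001]), 'effort': array([ 1.0000e-03, -3.7087e+01, -2.8141e+01,  7.0000e-02,  3.6000e-02,
       -0.0000e+00]), 'position': array([ 0.217, -0.532,  0.218]), 'ee_rot': array([-3.08 , -0.605,  0.   ]), 'contact_force': array([-0.534,  0.489,  0.158]), 'wrist_torque': array([0.06 , 0.001, 0.008]), 'finger_force': np.float64(0.0), 'width': np.float64(1.0)}
top grinder 0.8 [231.1, 129.1, 289.3, 230.9] 3892 [ 0.607 -0.004  0.216] [[0.52, -0.075, 0.01], [0.736, 0.066, 0.265]]
top collar 0.66 [236.4, 157.8, 293.9, 192.9] 710 [ 0.607 -0.005  0.261] [[0.569, -0.085, 0.233], [0.656, 0.044, 0.287]]
top lever_knob 0.77 [236.8, 160.0, 292.0, 193.5] 675 [ 0.605 -0.006  0.261] [[0.569, -0.085, 0.24], [0.655, 0.044, 0.287]]
top hopper 0.78 [338.3, 213.1, 383.2, 253.2] 1412 [ 0.472 -0.3    0.12 ] [[0.42, -0.356, 0.064], [0.528, -0.248, 0.126]]
top mug 0.72 [124.2, 222.6, 163.1, 249.6] 687 [0.471 0.334 0.03 ] [[0.434, 0.289, -0.0], [0.505, 0
[... 393 characters left out ...]
220.3, 130.0, 257.6, 179.4] 843 [0.607 0.004 0.257] [[0.569, -0.08, 0.232], [0.653, 0.047, 0.284]]
side lever_knob 0.8 [221.0, 129.1, 255.3, 177.0] 846 [ 0.608 -0.     0.257] [[0.569, -0.083, 0.232], [0.655, 0.047, 0.283]]
side hopper 0.55 [280.6, 123.7, 316.7, 166.1] 1148 [ 0.472 -0.273  0.116] [[0.42, -0.351, 0.012], [0.526, -0.245, 0.122]]
side mug 0.68 [258.3, 291.9, 288.9, 345.2] 1210 [0.469 0.32  0.05 ] [[0.434, 0.291, 0.001], [0.504, 0.394, 0.086]]
side trinket_box 0.75 [178.3, 292.8, 233.9, 353.2] 2192 [0.618 0.385 0.067] [[0.561, 0.325, 0.007], [0.682, 0.427, 0.072]]
side brush 0.63 [188.2, 129.8, 279.1, 242.9] 6183 [0.627 0.038 0.143] [[0.522, -0.071, 0.004], [0.741, 0.068, 0.262]]
```

Run:
```python
from h import *
from scipy.optimize import least_squares
for n in ["top","side"]:
    d=np.load(n+"1.npz"); w=d["w"]
    near=np.hypot(w[...,0]-.6,w[...,1])<.16
    m=near&(w[...,2]>.270)&(w[...,2]<.31); k=w[m]
    print(n,"knob",m.sum(),k.mean(0).round(4),k.min(0).round(4),k.max(0).round(4))
    m=near&(abs(w[...,2]-.262)<.004)&(np.hypot(w[...,0]-.607,w[...,1])<.06)
    q=w[m]; c,r=cv2.minEnclosingCircle(q[:,:2].astype(np.float32)); print("collar",m.sum(),c,r,q.mean(0).round(4), ((np.percentile(q,1,axis=0)+np.percentile(q,99,axis=0))/2).round(4))
im=np.load("top1.npz")["im"][110:240,210:330]
cv2.imwrite("pics/crop1.png",cv2.resize(im[:,:,::-1],None,fx=4.5,fy=4.5,interpolation=cv2.INTER_CUBIC))
```

```text
top knob 42 [ 0.6007 -0.0822  0.2852] [ 0.5932 -0.0907  0.272 ] [ 0.6108 -0.075   0.2903]
collar 443 (0.6132563948631287, 0.0021568145602941513) 0.04649671912193298 [0.613  0.002  0.2621] [0.6137 0.0025 0.262 ]
side knob 46 [ 0.6005 -0.0791  0.2808] [ 0.5926 -0.0917  0.2706] [ 0.6105 -0.071   0.2865]
collar 331 (0.6133960485458374, 0.0031169243156909943) 0.0473378449678421 [0.6116 0.0042 0.2607] [0.6123 0.0027 0.2613]
```

View pics/top1.png

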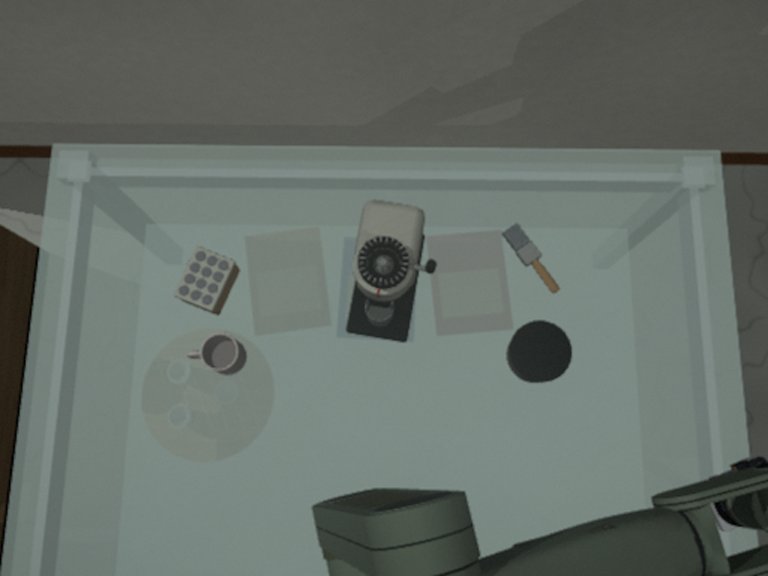

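The top view shows the grinder at about (385,265) with the knob on its right at (430,266). The hopper, at (540,350), is well clear of the approach.

apply_moves(
  steps=[
    {"linear":[0,0,-40],"rot":[0,0,0],"hand":120},
    {"linear":[0,0,-80],"rot":[0,0,0],"hand":120},
    {"linear":[0,0,-120],"rot":[0,0,0],"hand":120},
    {"linear":[526,-272,-127],"rot":[0,0,-60],"hand":120},
    {"linear":[526,-272,-127],"rot":[0,0,-60],"hand":120},
    {"linear":[526,-272,-127],"rot":[0,0,-60],"hand":120},
    {"linear":[526,-272,-127],"rot":[0,0,-60],"hand":120},
    {"linear":[526,-272,-127],"rot":[0,0,-60],"hand":120},
    {"linear":[526,-272,-127],"rot":[0,0,-60],"hand":120},
    {"linear":[526,-272,-127],"rot":[0,0,-60],"hand":120},
    {"linear":[526,-272,-127],"rot":[0,0,-60],"hand":120},
    {"linear":[526,-272,-127],"rot":[0,0,-60],"hand":120},
    {"linear":[526,-272,-127],"rot":[0,0,-60],"hand":120},
    {"linear":[526,-272,-127],"rot":[0,0,-60],"hand":120},
    {"linear":[526,-272,-127],"rot":[0,0,-60],"hand":120},
    {"linear":[526,-272,-127],"rot":[0,0,-60],"hand":120},
    {"linear":[526,-272,-127],"rot":[0,0,-60],"hand":120},
    {"linear":[526,-272,-127],"rot":[0,0,-60],"hand":120},
    {"linear":[526,-272,-127],"rot":[0,0,-60],"hand":120},
    {"linear":[526,-272,-127],"rot":[0,0,-60],"hand":120},
  ],
  grip_force=10,
)

```text
time_s: 2.47
position: [0.6012, -0.0817, 0.3461]
ee_rot: [-2.366, -2.066, 0.002]
contact_force: [-0.7, -0.0, 0.1]
width: 0.529
finger_force: 0.0
```

```bash
cat >> h.py <<'E'
def wrist():
    o=monitor.get_obs(); p=cams.snapshot("wrist"); K=p["camera_matrix"]; z=p["z_map"]
    v,u=np.mgrid[:384,:512]; a=(u-K[0,2])/K[0,0]; b=(v-K[1,2])/K[1,1]; th=np.hypot(a,b)+1e-9
    s=np.tan(np.minimum(th,1.5))/th
    c=np.stack([a*s*z,b*s*z,z],-1); T=np.array(p["T_tool_cam"])
    t=c@T[:3,:3].T+T[:3,3]
    w=t@R.from_rotvec(o["ee_rot"]).as_matrix().T+o["position"]
    return p,w,t
E
python3 - <<'E'
from h import *
p,w,t=wrist(); z=p["z_map"]>0
near=z&(np.hypot(w[...,0]-.6,w[...,1])<.16)
k=w[near&(w[...,2]>.28)&(w[...,2]<.295)&(np.hypot(w[...,0]-.6,w[...,1]+.08)<.03)]; print("knob",len(k),k.mean(0).round(4),((k.min(0)+k.max(0))/2).round(4),np.ptp(k,axis=0))
q=w[near&(abs(w[...,2]-.262)<.004)&(np.hypot(w[...,0]-.613,w[...,1])<.052)]
print("collar",len(q),cv2.minEnclosingCircle(q[:,:2].astype(np.float32)))
cv2.imwrite("pics/w1.png",p["image"][:,:,::-1])
E
```

```text
knob 375 [ 0.6011 -0.0831  0.2854] [ 0.6011 -0.0838  0.2838] [0.01734662 0.01695142 0.00719959]
collar 5004 ((0.6128969192504883, -0.0005183940520510077), 0.04634224623441696)
```

View pics/w1.png

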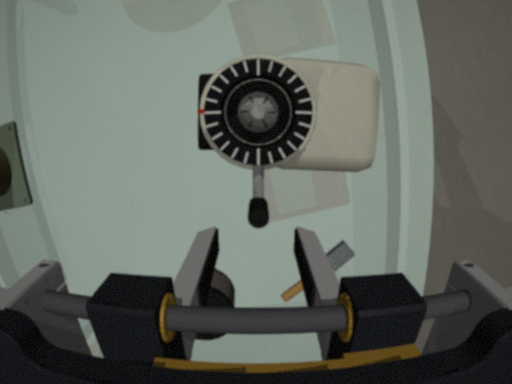

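The wrist view shows the lever knob at (258,212) centred between the fingers, and the red index line at (200,112). I'll lower onto the knob and grip it lightly.

apply_moves(
  steps=[
    {"linear":[-1,0,30],"rot":[0,0,0],"hand":120},
    {"linear":[-1,0,60],"rot":[0,0,0],"hand":120},
    {"linear":[-1,0,75],"rot":[0,0,0],"hand":120},
    {"linear":[-1,0,75],"rot":[0,0,0],"hand":120},
    {"linear":[-1,0,75],"rot":[0,0,0],"hand":230},
    {"linear":[-1,0,75],"rot":[0,0,0],"hand":230},
    {"linear":[-1,0,75],"rot":[0,0,0],"hand":230},
    {"linear":[-1,0,75],"rot":[0,0,0],"hand":230},
    {"linear":[-1,0,75],"rot":[0,0,0],"hand":230},
    {"linear":[-1,0,75],"rot":[0,0,0],"hand":230},
    {"linear":[-1,0,75],"rot":[0,0,0],"hand":230},
    {"linear":[-1,0,75],"rot":[0,0,0],"hand":230},
  ],
  grip_force=10,
)

```text
time_s: 3.52
position: [0.6021, -0.0829, 0.2729]
ee_rot: [2.365, 2.064, 0.002]
contact_force: [-0.1, -0.9, 5.2]
width: 0.187
finger_force: 10.0
```

```bash
cat >> h.py <<'E'
AX=np.array([0.613,0.001])
def st():
    o=monitor.get_obs(); d=o["position"][:2]-AX; az=np.arctan2(d[1],d[0]); th=(-az-np.pi/2)%(2*np.pi)
    if th>5: th-=2*np.pi
    tg=np.array([np.sin(az),-np.cos(az)]); rd=np.array([np.cos(az),np.sin(az)]); f=o["contact_force"]
    X=R.from_rotvec(o["ee_rot"]).as_matrix(); yaw=np.degrees(np.arctan2(X[1,1],X[0,1]))
    print("t %.2f th %.4f r %.4f Ft %.2f Fr %.2f Fz %.2f Mz %.3f yaz %.2f w %.3f ff %.1f q6 %.2f"%(o["time_s"],th,np.hypot(*d),f[:2]@tg,f[:2]@rd,f[2],o["wrist_torque"][2],yaw,o["width"],o["finger_force"],o["q"][5]))
E
python3 -c "
from h import *
st()"
```

```text
t 3.52 th 0.1293 r 0.0846 Ft -0.01 Fr 0.89 Fz 5.16 Mz -0.051 yaz -7.78 w 0.187 ff 10.0 q6 -0.14
```

apply_moves(
  steps=[
    {"linear":[0,0,-2],"rot":[0,0,0],"hand":230},
    {"linear":[0.05,-2.97,-2],"rot":[0,0,2],"hand":230},
    {"linear":[0.21,-5.93,-2],"rot":[0,0,4],"hand":230},
    {"linear":[0.47,-8.88,-2],"rot":[0,0,6],"hand":230},
    {"linear":[0.83,-11.83,-2],"rot":[0,0,8],"hand":230},
    {"linear":[1.29,-14.76,-2],"rot":[0,0,10],"hand":230},
    {"linear":[1.86,-17.67,-2],"rot":[0,0,12],"hand":230},
    {"linear":[2.52,-20.56,-2],"rot":[0,0,14],"hand":230},
    {"linear":[3.29,-23.43,-2],"rot":[0,0,16],"hand":230},
    {"linear":[4.16,-26.27,-2],"rot":[0,0,18],"hand":230},
    {"linear":[5.13,-29.07,-2],"rot":[0,0,20],"hand":230},
  ],
)

```text
time_s: 4.43
position: [0.5736, -0.0735, 0.273]
ee_rot: [2.691, 1.621, 0.001]
contact_force: [1.9, -1.2, -0.0]
width: 0.189
finger_force: 10.0
```

```bash
python3 -c "
from h import *
st()"
```

```text
t 4.43 th 0.4865 r 0.0843 Ft -2.28 Fr 0.19 Fz -0.04 Mz -0.092 yaz -27.89 w 0.189 ff 10.0 q6 0.21
```

apply_moves(
  steps=[
    {"linear":[0.01,-1.48,0],"rot":[0,0,1],"hand":230},
    {"linear":[0.05,-2.97,0],"rot":[0,0,2],"hand":230},
    {"linear":[0.12,-4.45,0],"rot":[0,0,3],"hand":230},
    {"linear":[0.21,-5.93,0],"rot":[0,0,4],"hand":230},
    {"linear":[0.32,-7.41,0],"rot":[0,0,5],"hand":230},
  ],
)

```text
time_s: 4.85
position: [0.5668, -0.0695, 0.273]
ee_rot: [-2.758, -1.502, -0.0]
contact_force: [3.4, 1.0, -2.7]
width: 0.188
finger_force: 10.0
```

```bash
python3 -c "
from h import *
st()"
```

```text
t 4.85 th 0.5803 r 0.0842 Ft -2.30 Fr -2.73 Fz -2.70 Mz -0.077 yaz -32.86 w 0.188 ff 10.0 q6 0.30
```

apply_moves(
  steps=[
    {"linear":[0.01,-1.48,0],"rot":[0,0,1],"hand":230},
    {"linear":[0.05,-2.97,0],"rot":[0,0,2],"hand":230},
    {"linear":[0.12,-4.45,0],"rot":[0,0,3],"hand":230},
    {"linear":[0.21,-5.93,0],"rot":[0,0,4],"hand":230},
    {"linear":[0.32,-7.41,0],"rot":[0,0,5],"hand":230},
  ],
)

```text
time_s: 5.27
position: [0.5607, -0.065, 0.273]
ee_rot: [-2.821, -1.38, -0.001]
contact_force: [4.0, 1.7, -4.2]
width: 0.19
finger_force: 10.0
```

```bash
python3 -c "
from h import *
st()"
```

```text
t 5.27 th 0.6698 r 0.0842 Ft -2.13 Fr -3.81 Fz -4.17 Mz -0.090 yaz -37.86 w 0.190 ff 10.0 q6 0.39
```

apply_moves(
  steps=[
    {"linear":[0.5,-1.48,1.5],"rot":[0,0,1],"hand":230},
    {"linear":[0.75,-2.97,1.5],"rot":[0,0,2],"hand":230},
    {"linear":[0.82,-4.45,1.5],"rot":[0,0,3],"hand":230},
    {"linear":[0.91,-5.93,1.5],"rot":[0,0,4],"hand":230},
    {"linear":[1.02,-7.41,1.5],"rot":[0,0,5],"hand":230},
  ],
)

```text
time_s: 5.68
position: [0.5557, -0.0605, 0.2729]
ee_rot: [2.879, 1.255, 0.001]
contact_force: [1.3, 0.1, 4.2]
width: 0.189
finger_force: 10.0
```

```bash
python3 -c "
from h import *
st()"
```

```text
t 5.68 th 0.7502 r 0.0841 Ft -0.87 Fr -0.92 Fz 4.19 Mz 0.019 yaz -42.89 w 0.189 ff 10.0 q6 0.49
```

apply_moves(
  steps=[
    {"linear":[0.2,-1.48,-0.7],"rot":[0,0,1],"hand":230},
    {"linear":[0.25,-2.97,-0.7],"rot":[0,0,2],"hand":230},
    {"linear":[0.32,-4.45,-0.7],"rot":[0,0,3],"hand":230},
    {"linear":[0.41,-5.93,-0.7],"rot":[0,0,4],"hand":230},
    {"linear":[0.52,-7.41,-0.7],"rot":[0,0,5],"hand":230},
  ],
)

```text
time_s: 6.1
position: [0.5505, -0.055, 0.2729]
ee_rot: [2.931, 1.128, 0.0]
contact_force: [0.9, -0.7, 3.0]
width: 0.188
finger_force: 10.0
```

```bash
python3 -c "
from h import *
st()"
```

```text
t 6.10 th 0.8407 r 0.0839 Ft -1.15 Fr -0.23 Fz 2.97 Mz -0.087 yaz -47.89 w 0.188 ff 10.0 q6 0.58
```

apply_moves(
  steps=[
    {"linear":[0.1,-1.48,-0.4],"rot":[0,0,1],"hand":230},
    {"linear":[0.15,-2.97,-0.4],"rot":[0,0,2],"hand":230},
    {"linear":[0.22,-4.45,-0.4],"rot":[0,0,3],"hand":230},
    {"linear":[0.31,-5.93,-0.4],"rot":[0,0,4],"hand":230},
    {"linear":[0.42,-7.41,-0.4],"rot":[0,0,5],"hand":230},
  ],
)

```text
time_s: 6.52
position: [0.5457, -0.049, 0.2729]
ee_rot: [2.978, 1.0, -0.0]
contact_force: [0.6, -2.5, 2.4]
width: 0.19
finger_force: 10.0
```

```bash
python3 -c "
from h import *
st()"
```

```text
t 6.52 th 0.9320 r 0.0838 Ft -2.33 Fr 1.00 Fz 2.37 Mz -0.092 yaz -52.88 w 0.190 ff 10.0 q6 0.68
```

apply_moves(
  steps=[
    {"linear":[0.01,-1.48,-0.3],"rot":[0,0,1],"hand":230},
    {"linear":[0.05,-2.97,-0.3],"rot":[0,0,2],"hand":230},
    {"linear":[0.12,-4.45,-0.3],"rot":[0,0,3],"hand":230},
    {"linear":[0.21,-5.93,-0.3],"rot":[0,0,4],"hand":230},
    {"linear":[0.32,-7.41,-0.3],"rot":[0,0,5],"hand":230},
  ],
)

```text
time_s: 6.93
position: [0.5416, -0.0427, 0.273]
ee_rot: [-3.019, -0.869, -0.0]
contact_force: [1.6, -0.6, -1.5]
width: 0.187
finger_force: 10.0
```

```bash
python3 -c "
from h import *
st()"
```

```text
t 6.93 th 1.0223 r 0.0837 Ft -1.35 Fr -1.07 Fz -1.54 Mz -0.071 yaz -57.88 w 0.187 ff 10.0 q6 0.77
```

apply_moves(
  steps=[
    {"linear":[0.1,-1.48,0.2],"rot":[0,0,1],"hand":230},
    {"linear":[0.2,-2.97,0.2],"rot":[0,0,2],"hand":230},
    {"linear":[0.32,-4.45,0.2],"rot":[0,0,3],"hand":230},
    {"linear":[0.41,-5.93,0.2],"rot":[0,0,4],"hand":230},
    {"linear":[0.52,-7.41,0.2],"rot":[0,0,5],"hand":230},
  ],
)

```text
time_s: 7.35
position: [0.5381, -0.0362, 0.273]
ee_rot: [-3.054, -0.737, -0.0]
contact_force: [2.7, -0.5, -1.4]
width: 0.192
finger_force: 10.0
```

```bash
python3 -c "
from h import *
st()"
```

```text
t 7.35 th 1.1099 r 0.0836 Ft -1.67 Fr -2.18 Fz -1.37 Mz -0.083 yaz -62.88 w 0.192 ff 10.0 q6 0.87
```

apply_moves(
  steps=[
    {"linear":[0.2,-1.48,0.1],"rot":[0,0,1],"hand":230},
    {"linear":[0.35,-2.97,0.2],"rot":[0,0,2],"hand":230},
    {"linear":[0.52,-4.45,0.2],"rot":[0,0,3],"hand":230},
    {"linear":[0.61,-5.93,0.2],"rot":[0,0,4],"hand":230},
    {"linear":[0.72,-7.41,0.2],"rot":[0,0,5],"hand":230},
  ],
)

```text
time_s: 7.77
position: [0.5352, -0.0294, 0.273]
ee_rot: [3.083, 0.602, -0.0]
contact_force: [2.3, -1.1, -0.6]
width: 0.188
finger_force: 10.0
```

```bash
python3 -c "
from h import *
st()"
```

```text
t 7.77 th 1.1977 r 0.0835 Ft -1.81 Fr -1.73 Fz -0.60 Mz -0.061 yaz -67.89 w 0.188 ff 10.0 q6 0.97
```

apply_moves(
  steps=[
    {"linear":[0.2,-1.48,0],"rot":[0,0,1],"hand":230},
    {"linear":[0.35,-2.97,0],"rot":[0,0,2],"hand":230},
    {"linear":[0.52,-4.45,0],"rot":[0,0,3],"hand":230},
    {"linear":[0.61,-5.93,0],"rot":[0,0,4],"hand":230},
    {"linear":[0.72,-7.41,0],"rot":[0,0,5],"hand":230},
  ],
)

```text
time_s: 8.18
position: [0.533, -0.0224, 0.273]
ee_rot: [3.106, 0.467, -0.001]
contact_force: [0.9, -1.8, 0.4]
width: 0.185
finger_force: 10.0
```

```bash
python3 -c "
from h import *
st()"
```

```text
t 8.18 th 1.2868 r 0.0834 Ft -2.00 Fr -0.33 Fz 0.39 Mz -0.059 yaz -72.89 w 0.185 ff 10.0 q6 1.07
```

apply_moves(
  steps=[
    {"linear":[0.1,-1.48,0],"rot":[0,0,1],"hand":230},
    {"linear":[0.2,-2.97,0],"rot":[0,0,2],"hand":230},
    {"linear":[0.32,-4.45,0],"rot":[0,0,3],"hand":230},
    {"linear":[0.41,-5.93,0],"rot":[0,0,4],"hand":230},
    {"linear":[0.52,-7.41,0],"rot":[0,0,5],"hand":230},
  ],
)

```text
time_s: 8.6
position: [0.5313, -0.0151, 0.273]
ee_rot: [3.124, 0.331, -0.001]
contact_force: [1.1, -2.5, -0.2]
width: 0.189
finger_force: 10.0
```

```bash
python3 -c "
from h import *
st()"
```

```text
t 8.60 th 1.3767 r 0.0832 Ft -2.70 Fr -0.64 Fz -0.16 Mz -0.108 yaz -77.89 w 0.189 ff 10.0 q6 1.17
```

apply_moves(
  steps=[
    {"linear":[0.1,-1.48,0],"rot":[0,0,1],"hand":230},
    {"linear":[0.2,-2.97,0],"rot":[0,0,2],"hand":230},
    {"linear":[0.25,-4.45,0],"rot":[0,0,3],"hand":230},
  ],
)

```text
time_s: 8.85
position: [0.5307, -0.0107, 0.273]
ee_rot: [3.131, 0.25, -0.001]
contact_force: [-0.7, -3.1, 0.7]
width: 0.186
finger_force: 10.0
```

```bash
python3 -c "
from h import *
st()"
```

```text
t 8.85 th 1.4301 r 0.0832 Ft -2.95 Fr 1.09 Fz 0.70 Mz -0.117 yaz -80.88 w 0.186 ff 10.0 q6 1.23
```

apply_moves(
  steps=[
    {"linear":[0.0,-1.48,0],"rot":[0,0,1],"hand":230},
    {"linear":[0.05,-2.97,0],"rot":[0,0,2],"hand":230},
    {"linear":[0.12,-4.45,0],"rot":[0,0,3],"hand":230},
  ],
)

```text
time_s: 9.1
position: [0.5302, -0.0068, 0.273]
ee_rot: [3.136, 0.167, 0.0]
contact_force: [0.1, -5.3, 2.1]
width: 0.189
finger_force: 10.0
```

```bash
python3 -c "
from h import *
st()"
```

```text
t 9.10 th 1.4771 r 0.0831 Ft -5.26 Fr 0.38 Fz 2.06 Mz -0.105 yaz -83.89 w 0.189 ff 10.0 q6 1.29
```

Run:
```python
from h import *
from scipy.optimize import least_squares
P=np.array([[.6021,-.0829],[.5736,-.0735],[.5668,-.0695],[.5607,-.065],[.5557,-.0605],[.5505,-.055],[.5457,-.049],[.5416,-.0427],[.5381,-.0362],[.5352,-.0294],[.533,-.0224],[.5313,-.0151],[.5307,-.0107],[.5302,-.0068]])
F=[0,2.28,2.30,2.13,.87,1.15,2.33,1.35,1.67,1.81,2.0,2.7,2.95,5.26]
for fix in (1,0):
    s=least_squares(lambda v:np.hypot(*(P-v[:2]).T)-(.085 if fix else v[2]),[.613,.001,.085])
    d=P-s.x[:2]; th=-np.arctan2(d[:,1],d[:,0])-np.pi/2; th[th<-2]+=2*np.pi
    print(s.x.round(4),(s.fun*1e3).round(2)); print(th.round(3))
st()
```

```text
[0.6147 0.0008 0.085 ] [-0.34 -0.07  0.09  0.14  0.1   0.08  0.11  0.08  0.09  0.06 -0.05 -0.08
 -0.2  -0.14]
[0.15  0.505 0.598 0.687 0.766 0.855 0.946 1.034 1.121 1.208 1.294 1.382
 1.435 1.481]
[ 6.134e-01 -3.000e-04  8.340e-02] [ 0.   -0.06  0.04  0.06 -0.01 -0.04 -0.   -0.02  0.02  0.03 -0.03  0.01
 -0.06  0.04]
[0.135 0.497 0.592 0.683 0.764 0.855 0.947 1.037 1.126 1.214 1.302 1.392
 1.446 1.493]
t 9.10 th 1.4771 r 0.0831 Ft -5.26 Fr 0.38 Fz 2.06 Mz -0.105 yaz -83.89 w 0.189 ff 10.0 q6 1.29
```

apply_moves(
  steps=[
    {"linear":[0.0,-1.1,0],"rot":[0,0,0.8],"hand":230},
    {"linear":[0.0,-2.2,0],"rot":[0,0,1.5],"hand":230},
  ],
)

```text
time_s: 9.27
position: [0.5301, -0.005, 0.273]
ee_rot: [3.137, 0.127, 0.0]
contact_force: [0.6, -6.2, 0.3]
width: 0.186
finger_force: 10.0
```

```bash
sed -i 's/AX=.*/AX=np.array([0.6134,-0.0003])/' h.py; python3 -c "
from h import *
st(); print(monitor.get_obs()['position'])"
```

```text
t 9.27 th 1.5147 r 0.0834 Ft -6.25 Fr -0.21 Fz 0.31 Mz 0.020 yaz -85.38 w 0.186 ff 10.0 q6 1.32
[ 0.53011698 -0.00497302  0.27302629]
```

apply_moves(
  steps=[
    {"linear":[0,2.91,0],"rot":[0,0,-2],"hand":230},
    {"linear":[0.03,5.82,0],"rot":[0,0,-4],"hand":230},
    {"linear":[0.2,8.73,0],"rot":[0,0,-6],"hand":230},
    {"linear":[0.46,11.63,0],"rot":[0,0,-8],"hand":230},
    {"linear":[0.83,14.52,0],"rot":[0,0,-10],"hand":230},
    {"linear":[1.3,17.39,0],"rot":[0,0,-12],"hand":230},
    {"linear":[1.87,20.25,0],"rot":[0,0,-14],"hand":230},
    {"linear":[2.54,23.09,0],"rot":[0,0,-16],"hand":230},
    {"linear":[3.31,25.89,0],"rot":[0,0,-18],"hand":230},
    {"linear":[4.17,28.67,0],"rot":[0,0,-20],"hand":230},
    {"linear":[5.14,31.42,0],"rot":[0,0,-22],"hand":230},
    {"linear":[6.19,34.14,0],"rot":[0,0,-24],"hand":230},
    {"linear":[6.19,34.14,0],"rot":[0,0,-24],"hand":230},
  ],
)

```text
time_s: 10.35
position: [0.5387, -0.0371, 0.2729]
ee_rot: [-3.042, -0.779, 0.001]
contact_force: [-1.8, -0.6, 2.6]
width: 0.189
finger_force: 10.0
```

```bash
python3 -c "
from h import *
st(); print(monitor.get_obs()['position'])"
```

```text
t 10.35 th 1.1130 r 0.0833 Ft 0.26 Fr 1.84 Fz 2.62 Mz -0.045 yaz -61.28 w 0.189 ff 10.0 q6 0.84
[ 0.53871262 -0.03709985  0.27294096]
```

apply_moves(
  steps=[
    {"linear":[-0.05,2.91,-0.3],"rot":[0,0,-2],"hand":230},
    {"linear":[-0.04,5.82,-0.4],"rot":[0,0,-4],"hand":230},
    {"linear":[0.1,8.73,-0.4],"rot":[0,0,-6],"hand":230},
    {"linear":[0.32,11.63,-0.4],"rot":[0,0,-8],"hand":230},
    {"linear":[0.68,14.52,-0.4],"rot":[0,0,-10],"hand":230},
    {"linear":[1.09,17.39,-0.4],"rot":[0,0,-12],"hand":230},
    {"linear":[1.65,20.25,-0.4],"rot":[0,0,-14],"hand":230},
    {"linear":[2.27,23.11,-0.4],"rot":[0,0,-16],"hand":230},
    {"linear":[3.0,25.9,-0.4],"rot":[0,0,-18],"hand":230},
    {"linear":[3.82,28.7,-0.4],"rot":[0,0,-20],"hand":230},
    {"linear":[4.75,31.45,-0.4],"rot":[0,0,-22],"hand":230},
    {"linear":[5.78,34.2,-0.4],"rot":[0,0,-24],"hand":230},
    {"linear":[6.9,36.87,-0.4],"rot":[0,0,-26],"hand":230},
    {"linear":[6.9,36.87,-0.4],"rot":[0,0,-26],"hand":230},
    {"linear":[6.9,36.87,-0.4],"rot":[0,0,-26],"hand":230},
  ],
)

```text
time_s: 11.6
position: [0.5627, -0.0664, 0.273]
ee_rot: [-2.791, -1.441, 0.0]
contact_force: [-0.6, -2.2, 0.2]
width: 0.186
finger_force: 10.0
```

```bash
python3 -c "
from h import *
st(); print(monitor.get_obs()['position'])"
```

```text
t 11.60 th 0.6545 r 0.0833 Ft -0.85 Fr 2.08 Fz 0.18 Mz -0.012 yaz -35.37 w 0.186 ff 10.0 q6 0.35
[ 0.56270663 -0.06636173  0.27298081]
```

apply_moves(
  steps=[
    {"linear":[-0.2,0.7,0],"rot":[0,0,-0.5],"hand":230},
    {"linear":[-0.3,1.3,0],"rot":[0,0,-0.9],"hand":230},
    {"linear":[-0.3,1.3,0],"rot":[0,0,-0.9],"hand":230},
    {"linear":[-0.3,1.3,0],"rot":[0,0,-0.9],"hand":230},
  ],
)

```text
time_s: 11.93
position: [0.5635, -0.067, 0.273]
ee_rot: [-2.778, -1.465, -0.0]
contact_force: [-0.5, -0.4, -1.4]
width: 0.189
finger_force: 10.0
```

```bash
python3 -c "
from h import *
st(); print(monitor.get_obs()['position'])"
```

```text
t 11.93 th 0.6428 r 0.0833 Ft 0.16 Fr 0.59 Fz -1.36 Mz -0.041 yaz -34.38 w 0.189 ff 10.0 q6 0.33
[ 0.56345641 -0.06699324  0.27298527]
```

apply_moves(
  steps=[
    {"linear":[0,0,0],"rot":[0,0,0],"hand":120},
    {"linear":[0,0,0],"rot":[0,0,0],"hand":120},
    {"linear":[0,0,0],"rot":[0,0,0],"hand":120},
    {"linear":[0,0,0],"rot":[0,0,0],"hand":120},
    {"linear":[0,0,0],"rot":[0,0,0],"hand":120},
    {"linear":[0,0,-15],"rot":[0,0,0],"hand":120},
    {"linear":[0,0,-45],"rot":[0,0,0],"hand":120},
    {"linear":[0,0,-75],"rot":[0,0,0],"hand":120},
    {"linear":[0,0,-75],"rot":[0,0,0],"hand":120},
    {"linear":[0,0,-75],"rot":[0,0,0],"hand":120},
  ],
)

```text
time_s: 12.77
position: [0.5649, -0.0679, 0.3512]
ee_rot: [2.775, 1.464, 0.007]
contact_force: [0.5, -0.3, -1.0]
width: 0.528
finger_force: 0.0
```

Run:
```python
from h import *
st(); p,w,t=wrist(); z=p["z_map"]>0
near=z&(np.hypot(w[...,0]-.6134,w[...,1])<.12)
k=w[near&(w[...,2]>.28)&(w[...,2]<.292)&(np.hypot(w[...,0]-.5635,w[...,1]+.067)<.03)]; kc=(k.min(0)+k.max(0))/2
q=w[near&(abs(w[...,2]-.262)<.004)&(np.hypot(w[...,0]-.6134,w[...,1])<.052)]
c,r=cv2.minEnclosingCircle(q[:,:2].astype(np.float32))
for A in (AX,np.array(c)):
    for K in (kc,k.mean(0)):
        d=K[:2]-A; print(A,K,np.hypot(*d),"th",-np.arctan2(d[1],d[0])-np.pi/2)
d=np.array([.6011,-.0831])-[.6129,-.0005]; print("start th same method",-np.arctan2(d[1],d[0])-np.pi/2)
cv2.imwrite("pics/w2.png",p["image"][:,:,::-1])
```

```text
t 12.77 th 0.6225 r 0.0833 Ft -0.59 Fr -0.10 Fz -1.02 Mz 0.062 yaz -34.38 w 0.528 ff 0.0 q6 0.33
[ 6.134e-01 -3.000e-04] [ 0.5618722  -0.06742694  0.2842027 ] 0.0846235203359906 th 0.6546812140189031
[ 6.134e-01 -3.000e-04] [ 0.56227494 -0.06695317  0.28547564] 0.08400248550881029 th 0.6543122956453296
[ 6.12707555e-01 -4.88437596e-04] [ 0.5618722  -0.06742694  0.2842027 ] 0.08405353291912207 th 0.6495114449349462
[ 6.12707555e-01 -4.88437596e-04] [ 0.56227494 -0.06695317  0.28547564] 0.08343266789497891 th 0.6491015303388874
start th same method 0.14189705460416446
```

View pics/w2.png

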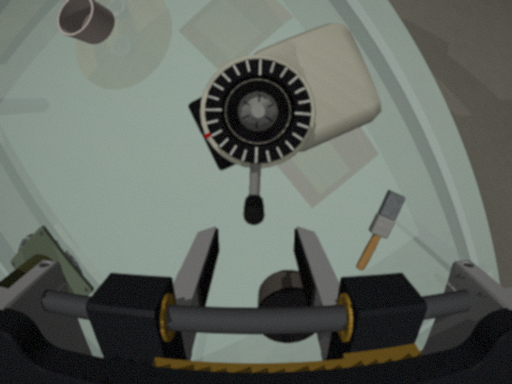

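The wrist view shows the knob free at (254,210) and the lever about 29° clockwise of its start, which matches the arm's own reading. The index line is at (207,135), nothing around the grinder has moved, and the gripper is clear, so I'm handing in.

```bash
python3 -c "
from h import *
print(order.close_job())"
```

```text
the job is handed in; nothing more can be done
None
```

I turned the collar finer until it began to rub, at about 1.29 rad past its starting position, going about 0.09 rad past that point to confirm it. I then opened it three marks (0.78 rad) from the rubbing point, let go with the things round it still in place, and handed the job in at about 13 s.

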